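Tidy the sideboard: remotes, candle and ornaments back where they belong

ROBOT

A 6-joint arm with a two-finger parallel gripper is mounted at the origin on the work surface. World frame = base frame: x ahead of the robot, y to its left, z up, the work surface at z = 0. Lengths are in m, angles in rad, forces in N, time in s.
With the tool pointing down it reaches from about 0.275 to 0.75 m from the base axis. Payload 10.2 kg.
Tool frame: the origin (TCP) lies on the centre line of the jaws, within the pads' length; the fingertips stand bot.tcp_to_tips ahead of it and the grasp point (between the pads) lies 5 mm behind it (bot.tcp_to_tips is the distance from the TCP to the fingertips, in m); z points along the fingers, y is the line along which they close (so a half turn about z gives the same grasp; the last joint's range is limited). The gripper opens to 85 mm and grips with 20 to 120 N. Pads are 22 mm wide; open, the fingers measure 114 mm over their backs; the gripper's body (76 mm by 85 mm) begins 54 mm behind the grasp point. The pads swing forward as they close: fully open they stand 13 mm farther back than shut.
Start: joints at [-1.481, 0.313, 1.498, -0, 1.331, -0.223], TCP at [0.162, -0.5, 0.245] pointing down, gripper open.
Joint ranges: [-2.94, 2.94], [-0.97, 2.17], [0.19, 2.56], [-1.23, 4.37], [0.02, 3.11], [-2.88, 2.88]. Speed limits (rad/s): [2.39, 2.39, 3.01, 3.14, 3.14, 3.14].

INTERFACE

Orientations are given as [roll, pitch, yaw] about the fixed x, y, z axes, in that order (R = Rz(yaw) Ry(pitch) Rx(roll)).
In Python, from cell import bot gives the robot as it stands. The module is installed in compiled form; this text tells all that it offers.
- The arm moves only by the tool step_arm, never from a script. Its argument "series" is a list of rows, each a list of 3 entries, a list of its own where there are three numbers: the shift along the tool's x, y, z in units of 30 mm (1.0 is 30 mm), then the turn, a rotation vector about the tool's x, y, z in units of 10 degrees (1.0 is 10 degrees), then the finger opening in mm, from 0 to 85.4. In form: [[[tx, ty, tz], [wx, wy, wz], fingers], ...]. A call has 1 to 20 rows; each row shifts and turns the commanded pose from where the row before left it, along the tool's axes as they then stand; what a row does not reach is not made up. A row lasts 1/8 s, in which the tool goes at most 62.5 mm and 10.7 degrees, less where a joint would pass 70% of its speed; a pose out of reach is approached as far as the arm can. A call is refused whole if a number of a shift passes 1 or a number of a turn 1, either way. A call with a gripper value outside its range is refused whole. The fingers move at their own pace and stop on an object; the grip force is fixed at half the most. Time passes only in rows, so rows that do not move let the fingers close. It gives the time, the measured TCP pose, the force, the opening and the grip force at its end, in the units of the state.
- bot.sense(): the state, without advancing time (a new reading comes with each control period).
- bot.get_image(name): name is "scene" or "top" or "wrist"; returns a dict with "pixels" (420x560x3 uint8, blue, green, red), "camera_matrix" (3x3 intrinsics, pixels), "R" (3x3) and "t" (3): a world point X has camera coordinates R X + t; the wrist camera has in their place "hand_eye" (4x4, takes a point from camera to tool coordinates, whose origin is the TCP and whose axes are the flange's). Camera axes: x right, y down, z forward; pixel columns grow to the right and rows downward; lengths in m; the calibration is good to about 2 mm. A picture is of the moment at which its call begins: read the wrist's pose just before it. There is no depth.
- bot.hand_in(): hands the job in; it is judged then, once.
The state is a dict: "time": time; "joints": joint angles; "qd": joint speeds; "tau": joint torques, N m; "position": TCP position; "eef_rot": TCP orientation; "ft_force": force on the tool from outside, world axes, zero at the start; "ft_torque": the same for the moment, N m; "finger_gap": opening from 0.0 (shut) to 1.0 (fully open); "grasp_force": force on a finger pad.
Only numpy, scipy, OpenCV 4.12 (cv2) and the standard library are available. Lean on these libraries where they do the work, as an engineer would, in place of code of your own. Each camera call takes 0.05 s, during which the arm holds its last target. There are 200 camera calls.

TASK

Tidy up the sideboard: lay the two remote controls in the woven tray, each flat on its bottom with neither on top of the other, stand the candle upright on the small dark candle plate inside its rim, and put the sea urchin shell and the pine cone into the metal ornament bowl with the other ornaments. Put each thing down rather than letting it fall, and leave the blue cup where it stands.

Things in the scene. Friction and masses are not known exactly. Their poses are not given: they have to be found in the camera images.
- tv_remote: The television remote control, a long black bar 180 mm long (its x axis), 46 mm wide (y) and 20 mm thick, with many grey buttons on top; about 0.14 kg, loose, lying flat, buttons up. Origin: centre of its underside. z up. Which way round it ends in the tray does not matter.
- stream_remote: The remote of the streaming player, a shorter black bar 126 mm long (x), 38 mm wide (y) and 16 mm thick, with a grey round pad and six small buttons; about 0.08 kg, loose, lying flat, buttons up. Origin: centre of its underside.
- candle: Ivory pillar candle, a cylinder of 56 mm diameter and 58 mm height with a short black wick on top; about 0.13 kg, loose, standing. Origin: centre of its underside, z up along its axis.
- urchin: Sea urchin shell: a round, flattened pinkish-beige dome with rows of small bumps, 56 mm across at its widest (15 mm above its underside) and 34 mm high; about 0.04 kg, loose, resting on its flat underside (34 mm across). Origin: centre of its underside, z up.
- pinecone: Brown pine cone standing on its flat base (32 mm across) with its tip up: 49 mm across at its widest (about 15 mm above the base; its fine scales stand out some 2 mm more to the eye but are not felt by the fingers), 56 mm high, tapering to a point; about 0.03 kg, loose. Origin: centre of its base, z up.
- tray: Open rectangular tray of woven tan seagrass for the remotes, fixed: 216 mm (x) by 202 mm (y) outside, walls 30 mm high and 6 mm thick, flat floor 6 mm above its underside, so 204 by 190 mm inside; a small rope handle at each x end. It has room for both remotes side by side along its x axis, about 45 mm either side of the middle. Origin: centre of its underside.
- bowl: Round aluminium ornament bowl, fixed: 256 mm across the rim, 42 mm high, flaring walls 4 mm thick, flat floor about 190 mm across lying 6 mm above its underside. A dark wooden ball (50 mm) and a turret shell are fixed in its +x half (from x = 38 mm to the wall); the -x half is free. Origin: centre of its underside; its x axis points from the free half to the ornaments.
- candle_plate: Small round dark steel candle plate, fixed: 112 mm across, with a low rim 11 mm high round a flat floor of about 84 mm diameter that lies 5 mm above its underside. Origin: centre of its underside.
- cup: Blue ceramic cup without handle, 64 mm across and 56 mm high, empty, 0.2 kg, standing loose on the sideboard among the things; not to be moved. Origin: centre of its underside.
Not all that is in view belongs to the job. Leave any orange look-alike of the tv_remote alone.

How it is judged:
At the end, for the whole second after the job is handed in: Both remotes flat on the tray floor (within 5 mm and 0.08 rad); candle upright (0.08 rad) on the candle plate floor, within 17 mm of its centre; urchin shell and pine cone in the bowl, within 110 mm of its axis and under 45 mm above its underside; all released and at rest (x of tv_remote in the frame of tray between -0.1 and 0.1 m and y of tv_remote in the frame of tray between -0.1 and 0.1 m and z of tv_remote in the frame of tray between 0 and 0.011 m and angle between each of tv_remote, stream_remote, candle's own z axis and vertical below 0.08 rad and linear speed of each of tv_remote, stream_remote, candle, urchin, pinecone below 0.02 m/s and angular speed of each of tv_remote, stream_remote, candle, urchin, pinecone below 0.2 rad/s and contact force between the fingers and tv_remote below 0.05 N and x of stream_remote in the frame of tray between -0.1 and 0.1 m and y of stream_remote in the frame of tray between -0.1 and 0.1 m and z of stream_remote in the frame of tray between 0 and 0.011 m and contact force between the fingers and stream_remote below 0.05 N and horizontal distance between candle and candle_plate below 0.017 m and z of candle in the frame of candle_plate between 0 and 0.01 m and contact force between the fingers and candle below 0.05 N and horizontal distance between each of urchin, pinecone and bowl below 0.11 m and z of urchin in the frame of bowl between 0 and 0.045 m and contact force between the fingers and urchin below 0.05 N and z of pinecone in the frame of bowl between 0 and 0.045 m and contact force between the fingers and pinecone below 0.05 N); the robot touches nothing.
It fails at once if a thing to be put away is let fall: it moves faster than 0.9 m/s (a fall of some 40 mm) with no finger on it ((linear speed of tv_remote above 0.9 m/s and contact force between the fingers and tv_remote below 0.05 N) or (linear speed of stream_remote above 0.9 m/s and contact force between the fingers and stream_remote below 0.05 N) or (linear speed of candle above 0.9 m/s and contact force between the fingers and candle below 0.05 N) or (linear speed of urchin above 0.9 m/s and contact force between the fingers and urchin below 0.05 N) or (linear speed of pinecone above 0.9 m/s and contact force between the fingers and pinecone below 0.05 N)).
It fails at once if the blue cup is shifted by more than 25 mm or tipped (distance of cup from where it was at the start of the episode above 0.025 m or angle between cup's own z axis and vertical above 0.5 rad).
It also fails if it takes over 136 s, if anything falls off the work surface, if the arm or the gripper's body presses on something with over 40 N, if the wrist force passes 120 N, or if a joint passes its speed limit or range.

## Working session

There is one attempt and no reset: what is moved stays moved. The work goes in short steps, Python scripts to look and compute and a tool call to move; the robot and the scene stay as the last step left them, time stands still between calls to the robot, and variables do not carry over. Pictures are saved under pics/ and viewed, at most 14 in all, crops included, and the job is handed in when it is done.

Besides the shell and the picture viewer there is one more tool, called after "Call:" as name(argument=value, ...) on one line, values as JSON. step_arm: Moves the arm, as the interface text tells. Its arguments: {"type":"object","properties":{"series":{"type":"array","items":{"type":"array"}}},"required":["series"]}

```bash
mkdir -p pics
cat > h.py <<'E'
import numpy as np, cv2
from cell import bot
def ray(im,u,v,z):
    K=np.array(im["camera_matrix"]);R=np.array(im["R"]);t=np.array(im["t"])
    c=-R.T@t; d=R.T@np.linalg.inv(K)@np.array([u,v,1.]); return c+d*(z-c[2])/d[2]
def proj(im,X):
    p=np.array(im["camera_matrix"])@(np.array(im["R"])@np.array(X)+np.array(im["t"])); return p[:2]/p[2]
E
python3 - <<'E'
from h import *
import pickle
s=bot.sense();print({k:np.round(v,3) for k,v in s.items()}, bot.tcp_to_tips)
for n in("top","scene"):
    im=bot.get_image(n);pickle.dump(im,open(n+".pkl","wb"));cv2.imwrite(f"pics/{n}0.png",cv2.resize(im["pixels"],(800,600)))
    print(n,np.round(im["camera_matrix"],1).tolist(),np.round(-np.array(im["R"]).T@im["t"],3),np.round(im["R"],2).tolist())
E
```

```text
{'time': np.float64(0.0), 'joints': array([-1.481,  0.313,  1.498,  0.   ,  1.331, -0.223]), 'qd': array([-0.   ,  0.001, -0.001,  0.   ,  0.001, -0.   ]), 'tau': array([-0.0000e+00, -4.1227e+01, -2.5974e+01, -0.0000e+00,  4.0000e-03,
       -0.0000e+00]), 'position': array([ 0.162, -0.499,  0.245]), 'eef_rot': array([-3.14 , -0.   ,  0.313]), 'ft_force': array([-0.463, -0.097, -0.133]), 'ft_torque': array([ 0.027,  0.02 , -0.056]), 'grasp_force': np.float64(0.0), 'finger_gap': np.float64(1.004)} 0.014
top [[490.6, 0.0, 279.4], [0.0, 490.6, 201.1], [0.0, 0.0, 1.0]] [0.333 0.004 1.418] [[-0.0, -1.0, -0.0], [-1.0, 0.0, -0.06], [0.06, 0.0, -1.0]]
scene [[446.4, 0.0, 280.4], [0.0, 446.4, 205.7], [0.0, 0.0, 1.0]] [1.022 0.686 0.59 ] [[-0.76, 0.65, 0.0], [0.33, 0.39, -0.86], [-0.56, -0.65, -0.51]]
```

View pics/top0.png

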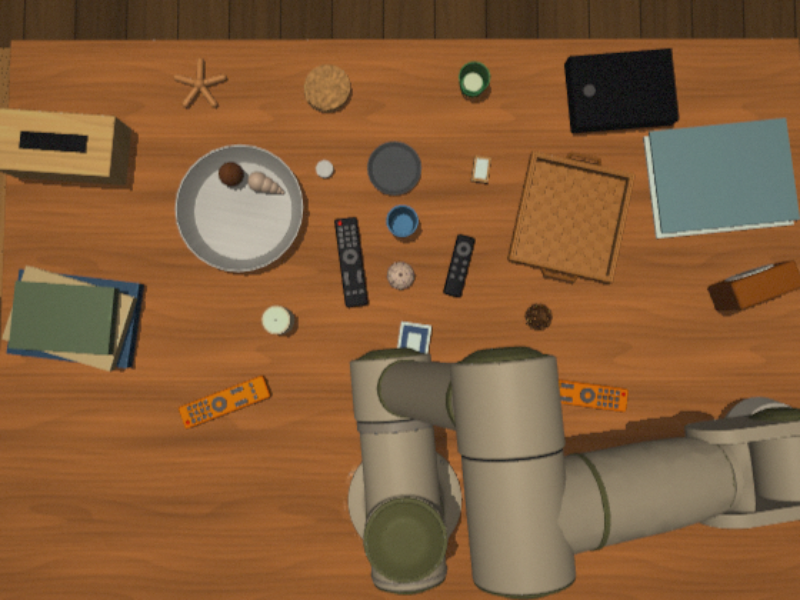

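View pics/scene0.png

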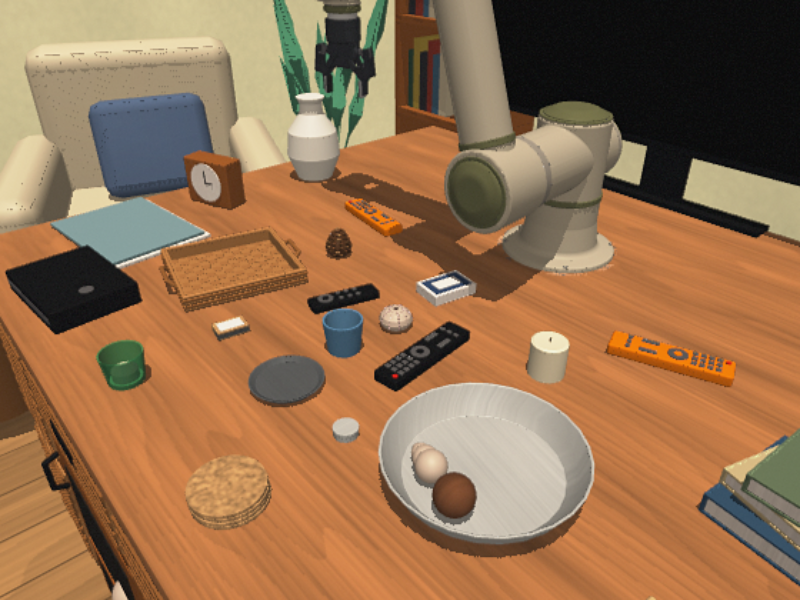

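Top view (800x600 pixels): tv remote (351,262), stream remote (459,266), candle (277,320), urchin (400,275), pine cone (538,317), cup (403,222), plate (394,168), tray (571,217), bowl (240,208).

Look-alikes:
- **Remotes:** the orange bars at (225,401) and (590,396) are not the tv remote. The black bars with red-button/pad fit.
- **Candle:** (277,320) is the ivory 56 mm pillar. The tealight (324,169) and the green glass (473,80) don't fit.
- **Plate:** (394,168) is dark steel. The cork mat (327,88) is not it.

I'll measure these and confirm in one crop.

Run:
```python
from h import *
import pickle
im=pickle.load(open("top.pkl","rb"));px=im["pixels"];hsv=cv2.cvtColor(px,cv2.COLOR_BGR2HSV)
def roi(c,r):
    m=np.zeros(px.shape[:2],np.uint8);cv2.circle(m,(int(c[0]*.7),int(c[1]*.7)),int(r*.7),255,-1);return m
def best(m):
    cs,_=cv2.findContours(m,cv2.RETR_EXTERNAL,cv2.CHAIN_APPROX_NONE);return max(cs,key=cv2.contourArea)
V=hsv[...,2];S=hsv[...,1];H=hsv[...,0]
# wood: orange H~10, S high
nw=(((S<120))*255).astype(np.uint8)
dark=((V<75)*255).astype(np.uint8)
vis=px.copy()
def rep(n,m,c,r,z):
    k=best(cv2.bitwise_and(m,roi(c,r)))
    cv2.drawContours(vis,[k],-1,(0,255,0),1)
    rect=cv2.minAreaRect(k); b=cv2.boxPoints(rect)
    W=np.array([ray(im,u,v,z)[:2] for u,v in k[:,0]]).astype(np.float32)
    (cx,cy),(w,h),a=cv2.minAreaRect(W)
    if w<h: w,h,a=h,w,a+90
    (ex,ey),er=cv2.minEnclosingCircle(W)
    print(n,"rect ctr",round(cx,4),round(cy,4),"size",round(w,4),round(h,4),"yaw",round(a,1),"| circ",round(ex,4),round(ey,4),round(er,4))
rep("tv",cv2.morphologyEx(nw|dark,cv2.MORPH_CLOSE,np.ones((3,3))),(351,262),52,.015)
rep("stream",cv2.morphologyEx(nw|dark,cv2.MORPH_CLOSE,np.ones((3,3))),(459,266),42,.012)
rep("candle",((S<95)&(V>100)).astype(np.uint8)*255,(277,320),28,.058)
rep("urchin",nw,(400,275),22,.015)
rep("pine",((V<110)).astype(np.uint8)*255,(538,317),22,.02)
rep("cup",((H>95)&(H<125)).astype(np.uint8)*255,(403,222),26,.05)
rep("plate",nw,(394,168),34,.011)
rep("bowl",nw,(240,208),72,.042)
print("tray corners z.03",[np.round(ray(im,u*.7,v*.7,.03)[:2],4).tolist() for u,v in((532,153),(632,177),(609,284),(509,259))])
print("ball,shell",[np.round(ray(im,u*.7,v*.7,.03)[:2],4).tolist() for u,v in((231,174),(264,182))])
cv2.imwrite("pics/crop.png",cv2.resize(vis[90:250,115:450],None,fx=2.38,fy=2.38,interpolation=cv2.INTER_CUBIC))
```

```text
tv rect ctr 0.4722 0.107 size 0.1807 0.0466 yaw 7.8 | circ 0.473 0.1058 0.0914
stream rect ctr 0.4647 -0.1104 size 0.1247 0.038 yaw 165.0 | circ 0.4653 -0.1089 0.0628
candle rect ctr 0.3559 0.2504 size 0.0528 0.0526 yaw 89.9 | circ 0.3562 0.249 0.028
urchin rect ctr 0.4451 0.008 size 0.0547 0.0516 yaw 179.9 | circ 0.4453 0.008 0.0279
pine rect ctr 0.3616 -0.2664 size 0.054 0.0483 yaw 89.9 | circ 0.3616 -0.2664 0.0276
cup rect ctr 0.5494 0.0036 size 0.0595 0.059 yaw 179.9 | circ 0.5499 0.0046 0.0316
plate rect ctr 0.6641 0.0209 size 0.1088 0.1075 yaw 179.9 | circ 0.6641 0.021 0.056
bowl rect ctr 0.5784 0.3286 size 0.2556 0.2539 yaw 45.3 | circ 0.5779 0.329 0.1292
tray corners z.03 [[0.6891, -0.2571], [0.6399, -0.4564], [0.4254, -0.4062], [0.4755, -0.2087]]
ball,shell [[0.6477, 0.3468], [0.6313, 0.2804]]
```

View pics/crop.png

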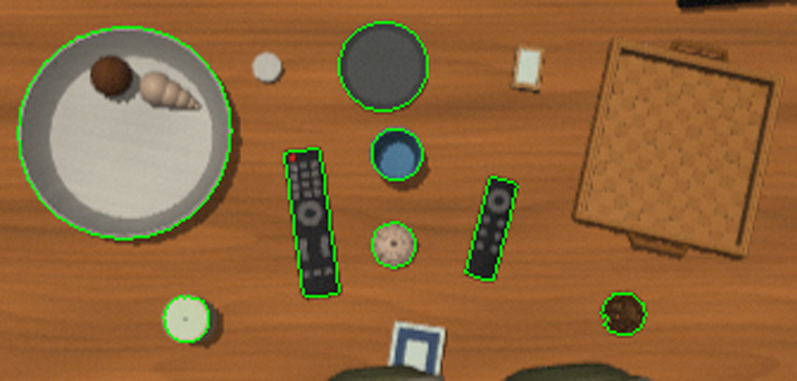

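The crop confirms the five targets and the containers, and the measured sizes match the given ones: tv remote 181x47 mm, stream remote 125x38 mm, plate and bowl within 1–2 mm. From the corners, the tray centre is (0.5575,-0.332) with yaw -13°.

I'll start with the stream remote.

Call:
step_arm(series=[[[0,0,0],[0,0,0.82],65],[[0,0,0],[0,0,0.82],65],[[0,0,0],[0,0,0.82],65],[[0,0,0],[0,0,0.82],65],[[0.4,-0.95,0.26],[0,0,0],65],[[0.4,-0.95,0.26],[0,0,0],65],[[0.4,-0.95,0.26],[0,0,0],65],[[0.4,-0.95,0.26],[0,0,0],65],[[0.4,-0.95,0.26],[0,0,0],65],[[0.4,-0.95,0.26],[0,0,0],65],[[0.4,-0.95,0.26],[0,0,0],65],[[0.4,-0.95,0.26],[0,0,0],65],[[0.4,-0.95,0.26],[0,0,0],65],[[0.4,-0.95,0.26],[0,0,0],65],[[0.4,-0.95,0.26],[0,0,0],65],[[0.4,-0.95,0.26],[0,0,0],65],[[0.4,-0.95,0.26],[0,0,0],65],[[0.4,-0.95,0.26],[0,0,0],65],[[0.4,-0.95,0.26],[0,0,0],65],[[0.4,-0.95,0.26],[0,0,0],65]])

```text
time: 2.6
position: [0.4646, -0.1072, 0.1201]
eef_rot: [-3.142, 0.0, -0.26]
ft_force: [-0.0, -0.1, 0.3]
finger_gap: 0.757
grasp_force: 0.0
```

```bash
cat >> h.py <<'E'
def plan(x,y,z,yawdeg):
    s=bot.sense();p=s["position"];e=s["eef_rot"];ps=np.radians(yawdeg)
    d=np.array([x,y,z])-p
    sh=np.array([d[0]*np.cos(ps)+d[1]*np.sin(ps),d[0]*np.sin(ps)-d[1]*np.cos(ps),-d[2]])/.03
    tr=((np.degrees(e[2])-yawdeg+180)%360-180)/10
    print("t",round(float(s["time"]),2),"pos",np.round(p,4),"rpy",np.round(np.degrees(e),1),"gap",round(float(s["finger_gap"]),3),"F",round(float(s["grasp_force"]),1),"turn",round(tr,2),"shift",np.round(sh,2))
E
python3 -c "
from h import *
plan(.4647,-.1104,.018,-15)"
```

```text
t 2.6 pos [ 0.4646 -0.1072  0.1201] rpy [-180.     0.   -14.9] gap 0.757 F 0.0 turn 0.01 shift [0.03 0.1  3.4 ]
```

Call:
step_arm(series=[[[0.03,0.08,0.8],[0,0,0],65],[[0,0,0.8],[0,0,0],65],[[0,0,0.8],[0,0,0],65],[[0,0,0.6],[0,0,0],65],[[0,0,0.4],[0,0,0],65],[[0,0,0],[0,0,0],65],[[0,0,0],[0,0,0],20],[[0,0,0],[0,0,0],20],[[0,0,0],[0,0,0],20],[[0,0,0],[0,0,0],20],[[0,0,0],[0,0,0],20],[[0,0,0],[0,0,0],20]])

```text
time: 4.1
position: [0.4649, -0.1109, 0.0195]
eef_rot: [3.141, -0.002, -0.259]
ft_force: [-1.1, 0.3, 5.4]
finger_gap: 0.424
grasp_force: 60.7
```

```bash
python3 -c "
from h import *
plan(.5474,-.376,.10,-13)"
```

```text
t 4.1 pos [ 0.4649 -0.1109  0.0195] rpy [ 1.80e+02 -1.00e-01 -1.49e+01] gap 0.424 F 60.7 turn -0.19 shift [ 4.67  7.99 -2.68]
```

Call:
step_arm(series=[[[0,0,-0.5],[0,0,0],20],[[0,0,-1],[0,0,-0.19],20],[[0,0,-1],[0,0,0],20],[[0,0,-0.3],[0,0,0],20],[[0.5,0.85,0],[0,0,0],20],[[0.5,0.85,0],[0,0,0],20],[[0.5,0.85,0],[0,0,0],20],[[0.5,0.85,0],[0,0,0],20],[[0.5,0.85,0],[0,0,0],20],[[0.5,0.85,0],[0,0,0],20],[[0.5,0.85,0],[0,0,0],20],[[0.5,0.85,0],[0,0,0],20],[[0.5,0.85,0],[0,0,0],20],[[0.17,0.34,0],[0,0,0],20],[[0,0,0],[0,0,0],20],[[0,0,0],[0,0,0],20]])

```text
time: 6.1
position: [0.547, -0.3746, 0.1024]
eef_rot: [-3.141, 0.001, -0.226]
ft_force: [-0.2, 1.6, -0.5]
finger_gap: 0.423
grasp_force: 60.1
```

Run:
```python
from h import *
plan(.5474,-.376,.027,-13)
cv2.imwrite("pics/w1.png",bot.get_image("wrist")["pixels"])
```

```text
t 6.1 pos [ 0.547  -0.3746  0.1024] rpy [-180.     0.   -12.9] gap 0.423 F 60.1 turn 0.01 shift [0.02 0.04 2.51]
```

View pics/w1.png

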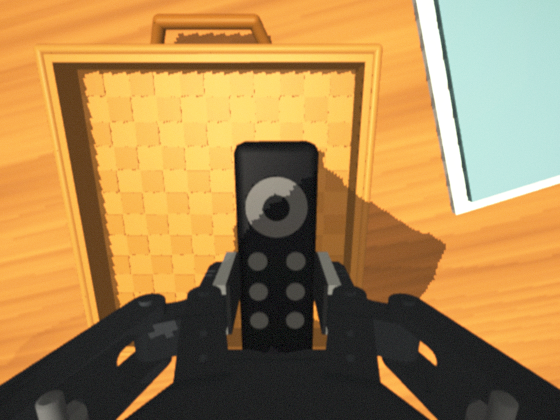

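The wrist view shows the remote held at (277,240), parallel to the tray walls and over the tray's right half. I'll lower it now.

Call:
step_arm(series=[[[0.02,0.04,0.7],[0,0,0],20],[[0,0,0.7],[0,0,0],20],[[0,0,0.6],[0,0,0],20],[[0,0,0.3],[0,0,0],20],[[0,0,0.2],[0,0,0],20],[[0,0,0],[0,0,0],20],[[0,0,0],[0,0,0],20]])

```text
time: 7.02
position: [0.5477, -0.3772, 0.0281]
eef_rot: [3.141, -0.001, -0.226]
ft_force: [0.6, -0.0, -0.0]
finger_gap: 0.426
grasp_force: 60.1
```

Call:
step_arm(series=[[[0,0,0.09],[0,0,0],20],[[0,0,0],[0,0,0],20],[[0,0,0],[0,0,0],53],[[0,0,0],[0,0,0],53],[[0,0,0],[0,0,0],53],[[0,0,-0.4],[0,0,0],53],[[0,0,-0.8],[0,0,0],53],[[0,0,-1],[0,0,0],53],[[0,0,-0.9],[0,0,-0.89],75],[[0,0,0],[0,0,-1],75],[[0,0,0],[0,0,-1],75],[[0,0,0],[0,0,-1],75],[[0,0,0],[0,0,-1],75],[[0,0,0],[0,0,-1],75],[[0,0,0],[0,0,-1],75],[[0,0,0],[0,0,-1],75],[[0,0,0],[0,0,-1],75]])

```text
time: 9.15
position: [0.5476, -0.3771, 0.1188]
eef_rot: [3.141, 0.0, 1.331]
ft_force: [-0.1, 0.5, -0.4]
finger_gap: 0.878
grasp_force: 0.0
```

Run:
```python
from h import *
plan(.3616,-.2664,.10,76)
```

```text
t 9.15 pos [ 0.5476 -0.3771  0.1188] rpy [180.    0.   76.3] gap 0.878 F 0.0 turn 0.03 shift [ 2.08 -6.91  0.63]
```

Call:
step_arm(series=[[[0.3,-0.99,0.05],[0,0,0],75],[[0.3,-0.99,0.1],[0,0,0],75],[[0.3,-0.99,0.1],[0,0,0],75],[[0.3,-0.99,0.1],[0,0,0],75],[[0.3,-0.99,0.1],[0,0,0],75],[[0.3,-0.98,0.1],[0,0,0],75],[[0.28,-0.98,0.08],[0,0,0],75],[[0,0,0],[0,0,0],75]])

```text
time: 10.15
position: [0.3608, -0.2656, 0.0996]
eef_rot: [3.141, 0.0, 1.324]
ft_force: [-0.2, 0.2, 0.0]
finger_gap: 0.879
grasp_force: 0.0
```

Run:
```python
from h import *
plan(.3616,-.2664,.021,76)
im=bot.get_image("wrist");cv2.imwrite("pics/w2.png",im["pixels"])
print(np.round(im["hand_eye"],3).tolist())
```

```text
t 10.15 pos [ 0.3608 -0.2656  0.0996] rpy [180.    0.   75.9] gap 0.879 F 0.0 turn -0.01 shift [-0.02  0.03  2.62]
[[-0.001, -0.964, -0.267, 0.068], [1.0, -0.0, -0.001, -0.0], [0.0, -0.267, 0.964, -0.128], [0.0, 0.0, 0.0, 1.0]]
```

View pics/w2.png

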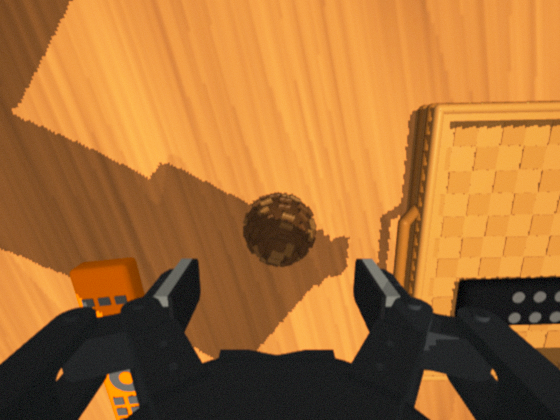

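The pine cone is at (280,229), centred between the jaws and matching its projected position. The stream remote lies in the tray. I'll grasp the cone.

Call:
step_arm(series=[[[-0.02,0.03,0.8],[0,0,0],75],[[0,0,0.8],[0,0,0],75],[[0,0,0.7],[0,0,0],75],[[0,0,0.3],[0,0,0],75],[[0,0,0],[0,0,0],75],[[0,0,0],[0,0,0],30],[[0,0,0],[0,0,0],30],[[0,0,0],[0,0,0],30],[[0,0,0],[0,0,0],30],[[0,0,0],[0,0,0],30]])

```text
time: 11.45
position: [0.3627, -0.2673, 0.0222]
eef_rot: [3.14, 0.001, 1.325]
ft_force: [-2.3, 1.4, 12.0]
finger_gap: 0.535
grasp_force: 59.7
```

Run:
```python
from h import *
plan(.563,.372,.12,76)
```

```text
t 11.45 pos [ 0.3627 -0.2673  0.0222] rpy [1.799e+02 1.000e-01 7.590e+01] gap 0.535 F 59.7 turn -0.01 shift [22.29  1.32 -3.26]
```

Call:
step_arm(series=[[[0,0,-0.5],[0,0,0],30],[[0,0,-0.9],[0,0,0],30],[[0,0,-1],[0,0,0],30],[[0,0,-0.9],[0,0,0],30],[[0.5,0.02,0],[0,0,0],30],[[0.9,0.06,0],[0,0,0],30],[[0.9,0.06,0],[0,0,0],30],[[0.9,0.06,0],[0,0,0],30],[[0.9,0.06,0],[0,0,0],30],[[0.9,0.06,0],[0,0,0],30],[[0.9,0.06,0],[0,0,0],30],[[0.9,0.06,0],[0,0,0],30],[[0.9,0.06,0],[0,0,0],30]])

```text
time: 13.08
position: [0.4326, -0.0447, 0.119]
eef_rot: [-3.14, -0.0, 1.325]
ft_force: [-0.4, -0.3, 0.2]
finger_gap: 0.536
grasp_force: 61.9
```

Call:
step_arm(series=[[[0.9,0.06,0],[0,0,0],30],[[0.9,0.06,0],[0,0,0],30],[[0.9,0.06,0],[0,0,0],30],[[0.9,0.06,0],[0,0,0],30],[[0.9,0.06,0],[0,0,0],30],[[0.9,0.06,0],[0,0,0],30],[[0.9,0.06,0],[0,0,0],30],[[0.9,0.06,0],[0,0,0],30],[[0.9,0.06,0],[0,0,0],30],[[0.9,0.06,0],[0,0,0],30],[[0.9,0.06,0],[0,0,0],30],[[0.9,0.06,0],[0,0,0],30],[[0.9,0.06,0],[0,0,0],30],[[0.9,0.06,0],[0,0,0],30],[[0.9,0.06,0],[0,0,0],30],[[0.6,0.02,0],[0,0,0],30],[[0,0,0],[0,0,0],30],[[0,0,0],[0,0,0],30]])

```text
time: 15.32
position: [0.562, 0.3567, 0.1192]
eef_rot: [-3.141, 0.001, 1.325]
ft_force: [0.0, -0.4, -0.5]
finger_gap: 0.536
grasp_force: 61.9
```

Run:
```python
from h import *
plan(.563,.372,.031,76)
im=bot.get_image("wrist");cv2.imwrite("pics/w3.png",im["pixels"])
```

```text
t 15.32 pos [0.562  0.3567 0.1192] rpy [-1.799e+02  1.000e-01  7.590e+01] gap 0.536 F 61.9 turn -0.01 shift [ 0.5  -0.09  2.94]
```

View pics/w3.png

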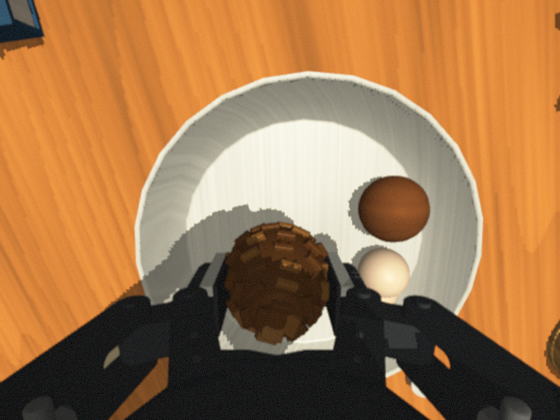

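The cone is held at (278,283) over the free half. The ball (395,208) and shell (383,275) are to the right of the fingers. I'll shift slightly away from them and lower.

Call:
step_arm(series=[[[0.5,-0.29,0.4],[0,0,0],30],[[0,0,0.7],[0,0,0],30],[[0,0,0.7],[0,0,0],30],[[0,0,0.6],[0,0,0],30],[[0,0,0.35],[0,0,0],30],[[0,0,0.15],[0,0,0],30],[[0,0,0],[0,0,0],30],[[0,0,0],[0,0,0],30]])

```text
time: 16.38
position: [0.5582, 0.3739, 0.0336]
eef_rot: [3.141, -0.001, 1.325]
ft_force: [0.2, 0.1, -0.6]
finger_gap: 0.535
grasp_force: 61.9
```

Call:
step_arm(series=[[[0,0,0.1],[0,0,0],30],[[0,0,0.08],[0,0,0],30],[[0,0,0],[0,0,0],30],[[0,0,0],[0,0,0],30]])

```text
time: 16.88
position: [0.558, 0.3739, 0.0283]
eef_rot: [3.141, -0.0, 1.325]
ft_force: [-3.7, -0.6, 6.3]
finger_gap: 0.537
grasp_force: 62.4
```

Contact with the bowl floor (6 N). I'll release and rise.

Call:
step_arm(series=[[[0,0,0],[0,0,0],60],[[0,0,0],[0,0,0],60],[[0,0,0],[0,0,0],60],[[0,0,-0.4],[0,0,0],60],[[0,0,-0.8],[0,0,0],60],[[0,0,-1],[0,0,0],60],[[0,0,-0.8],[0,0,0.9],60],[[0,0,0],[0,0,1],60],[[0,0,0],[0,0,1],60],[[0,0,0],[0,0,1],60],[[0,0,0],[0,0,1],65],[[0,0,0],[0,0,1],65],[[0,0,0],[0,0,0.91],65]])

```text
time: 18.5
position: [0.558, 0.3739, 0.1185]
eef_rot: [-3.141, -0.001, 0.131]
ft_force: [0.0, -0.6, 0.7]
finger_gap: 0.757
grasp_force: 0.0
```

Run:
```python
from h import *
plan(.4722,.107,.08,7.8)
im=bot.get_image("top");cv2.imwrite("pics/t1.png",cv2.resize(im["pixels"][70:270,100:480],(760,400)))
```

```text
t 18.5 pos [0.558  0.3739 0.1185] rpy [-1.8e+02 -1.0e-01  7.5e+00] gap 0.757 F 0.0 turn -0.03 shift [-4.04  8.42  1.28]
```

View pics/t1.png

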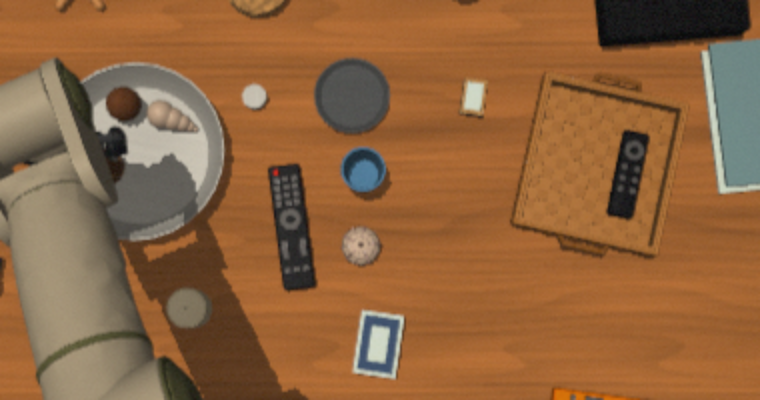

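The stream remote sits at (628,174), parallel to the tray walls in the right slot. The cone is hidden under the wrist at (116,165). Next is the tv remote.

Call:
step_arm(series=[[[-0.4,0.9,0],[0,0,-0.03],65],[[-0.45,0.94,0.1],[0,0,0],65],[[-0.45,0.94,0.15],[0,0,0],65],[[-0.45,0.94,0.15],[0,0,0],65],[[-0.45,0.94,0.15],[0,0,0],65],[[-0.45,0.94,0.15],[0,0,0],65],[[-0.45,0.94,0.2],[0,0,0],65],[[-0.45,0.94,0.2],[0,0,0],65],[[-0.45,0.94,0.2],[0,0,0],65],[[0,0,0],[0,0,0],65],[[0,0,0],[0,0,0],65]])

```text
time: 19.92
position: [0.4752, 0.1072, 0.0791]
eef_rot: [3.142, -0.001, 0.143]
ft_force: [-0.2, 0.5, 1.1]
finger_gap: 0.763
grasp_force: 0.0
```

Run:
```python
from h import *
plan(.4722,.107,.021,7.8)
```

```text
t 19.93 pos [0.4752 0.1072 0.0791] rpy [ 1.8e+02 -1.0e-01  8.2e+00] gap 0.763 F 0.0 turn 0.04 shift [-0.1  -0.01  1.94]
```

Call:
step_arm(series=[[[-0.1,0,0.6],[0,0,0.04],65],[[0,0,0.7],[0,0,0],65],[[0,0,0.4],[0,0,0],65],[[0,0,0.22],[0,0,0],65],[[0,0,0],[0,0,0],65],[[0,0,0],[0,0,0],30],[[0,0,0],[0,0,0],30],[[0,0,0],[0,0,0],30],[[0,0,0],[0,0,0],30],[[0,0,0],[0,0,0],30]])

```text
time: 21.18
position: [0.4721, 0.1064, 0.0218]
eef_rot: [3.141, -0.001, 0.135]
ft_force: [-1.4, 0.9, 5.9]
finger_gap: 0.519
grasp_force: 62.0
```

Run:
```python
from h import *
plan(.567,-.290,.12,-13)
```

```text
t 21.18 pos [0.4721 0.1064 0.0218] rpy [ 1.8e+02 -1.0e-01  7.7e+00] gap 0.519 F 62.0 turn 2.07 shift [ 6.05 12.16 -3.27]
```

Call:
step_arm(series=[[[0,0,-0.5],[0,0,0],30],[[0,0,-0.9],[0,0,0],30],[[0,0,-1],[0,0,1],30],[[0,0,-0.9],[0,0,1.0],30],[[0,0,0],[0,0,0.07],30],[[0.4,0.8,0],[0,0,0],30],[[0.45,0.91,0],[0,0,0],30],[[0.45,0.91,0],[0,0,0],30],[[0.45,0.91,0],[0,0,0],30],[[0.45,0.91,0],[0,0,0],30],[[0.45,0.91,0],[0,0,0],30],[[0.45,0.91,0],[0,0,0],30],[[0.45,0.91,0],[0,0,0],30],[[0.45,0.91,0],[0,0,0],30],[[0.45,0.91,0],[0,0,0],30],[[0.45,0.91,0],[0,0,0],30],[[0.45,0.91,0],[0,0,0],30],[[0.45,0.91,0],[0,0,0],30],[[0.25,0.44,0],[0,0,0],30],[[0,0,0],[0,0,0],30]])

```text
time: 23.68
position: [0.5661, -0.2903, 0.1186]
eef_rot: [-3.141, 0.002, -0.225]
ft_force: [0.2, -0.3, -2.6]
finger_gap: 0.52
grasp_force: 61.8
```

Run:
```python
from h import *
plan(.567,-.290,.032,-13)
im=bot.get_image("wrist");cv2.imwrite("pics/w4.png",im["pixels"])
```

```text
t 23.68 pos [ 0.5661 -0.2903  0.1186] rpy [-1.80e+02  1.00e-01 -1.29e+01] gap 0.52 F 61.8 turn 0.01 shift [ 0.03 -0.02  2.89]
```

View pics/w4.png

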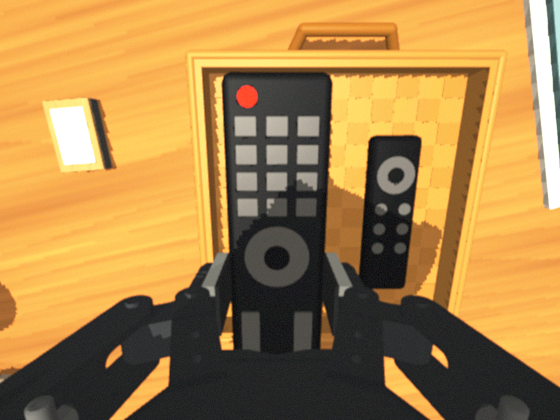

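The tv remote is held, aligned with the tray at left (277,215). The stream remote is at (392,210), clear of the right finger. I'll lower it.

Call:
step_arm(series=[[[0.03,0,0.7],[0,0,0],30],[[0,0,0.8],[0,0,0],30],[[0,0,0.7],[0,0,0],30],[[0,0,0.4],[0,0,0],30],[[0,0,0.25],[0,0,0],30],[[0,0,0.05],[0,0,0],30],[[0,0,0],[0,0,0],30],[[0,0,0],[0,0,0],30]])

```text
time: 24.72
position: [0.5677, -0.2902, 0.0335]
eef_rot: [3.141, -0.001, -0.226]
ft_force: [-0.7, 0.7, -1.1]
finger_gap: 0.511
grasp_force: 61.8
```

Call:
step_arm(series=[[[0,0,0.1],[0,0,0],30],[[0,0,0.08],[0,0,0],30],[[0,0,0],[0,0,0],30],[[0,0,0],[0,0,0],30],[[0,0,0],[0,0,0],57],[[0,0,0],[0,0,0],57],[[0,0,0],[0,0,0],57],[[0,0,-0.4],[0,0,0],57],[[0,0,-0.8],[0,0,0],57],[[0,0,-1],[0,0,0],57],[[0,0,-0.7],[0,0,-0.65],75],[[0,0,0],[0,0,-0.65],75],[[0,0,0],[0,0,0],75]])

```text
time: 26.35
position: [0.5676, -0.2901, 0.1153]
eef_rot: [3.141, -0.001, -0.001]
ft_force: [-0.2, -0.8, -0.2]
finger_gap: 0.878
grasp_force: 0.0
```

Run:
```python
from h import *
plan(.4451,.008,.10,0)
```

```text
t 26.35 pos [ 0.5676 -0.2901  0.1153] rpy [180.  -0.  -0.] gap 0.878 F 0.0 turn -0.0 shift [-4.08 -9.94  0.51]
```

Call:
step_arm(series=[[[-0.37,-0.9,0],[0,0,0],75],[[-0.37,-0.9,0.05],[0,0,0],75],[[-0.37,-0.9,0.05],[0,0,0],75],[[-0.37,-0.9,0.05],[0,0,0],75],[[-0.37,-0.9,0.05],[0,0,0],75],[[-0.37,-0.9,0.05],[0,0,0],75],[[-0.37,-0.9,0.05],[0,0,0],75],[[-0.37,-0.9,0.05],[0,0,0],75],[[-0.37,-0.9,0.05],[0,0,0],75],[[-0.37,-0.9,0.05],[0,0,0],75],[[-0.37,-0.9,0.05],[0,0,0],75],[[0,0,0],[0,0,0],75],[[0,0,0],[0,0,0],75]])

```text
time: 27.98
position: [0.4457, 0.0064, 0.0997]
eef_rot: [3.141, -0.001, -0.001]
ft_force: [0.5, 0.3, 0.0]
finger_gap: 0.881
grasp_force: 0.0
```

Run:
```python
from h import *
plan(.4451,.008,.020,0)
im=bot.get_image("wrist");cv2.imwrite("pics/w5.png",im["pixels"])
im=bot.get_image("top");cv2.imwrite("pics/t2.png",cv2.resize(im["pixels"][70:270,100:480],(760,400)))
```

```text
t 27.98 pos [0.4457 0.0064 0.0997] rpy [ 1.8e+02 -0.0e+00 -1.0e-01] gap 0.881 F 0.0 turn -0.01 shift [-0.02 -0.05  2.66]
```

View pics/w5.png

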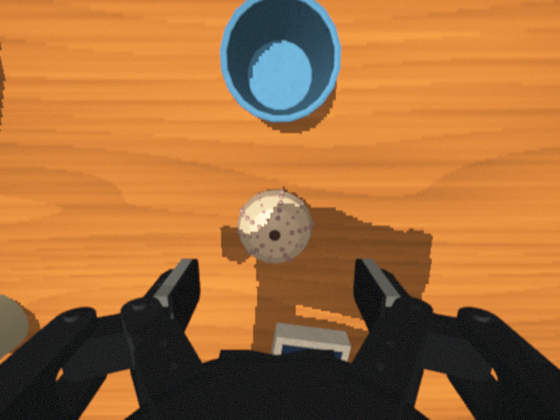

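View pics/t2.png

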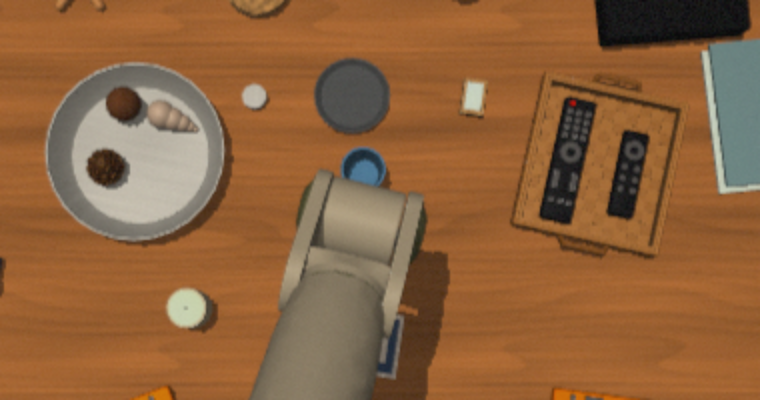

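Both remotes lie side by side in the tray (570,160 and 628,174), and the cone is in the bowl's free half (106,168). The urchin is centred between the jaws at (275,228).

Call:
step_arm(series=[[[-0.02,-0.04,0.8],[0,0,0],75],[[0,0,0.8],[0,0,0],75],[[0,0,0.7],[0,0,0],75],[[0,0,0.33],[0,0,0],75],[[0,0,0],[0,0,0],75],[[0,0,0],[0,0,0],40],[[0,0,0],[0,0,0],40],[[0,0,0],[0,0,0],40],[[0,0,0],[0,0,0],40],[[0,0,0],[0,0,0],40]])

```text
time: 29.32
position: [0.4452, 0.0079, 0.0221]
eef_rot: [3.141, -0.002, 0.001]
ft_force: [-4.7, 0.4, 13.4]
finger_gap: 0.602
grasp_force: 59.9
```

Run:
```python
from h import *
plan(.541,.299,.12,76)
```

```text
t 29.32 pos [0.4452 0.0079 0.0221] rpy [ 1.8e+02 -1.0e-01  0.0e+00] gap 0.602 F 59.9 turn -7.6 shift [10.19  0.75 -3.26]
```

Call:
step_arm(series=[[[0,0,-0.3],[0,0,0],40],[[0,0,-0.4],[0,0,0],40],[[0,0,-0.5],[0,0,0],40],[[0,0,-0.7],[0,0,0],40],[[0,0,-0.7],[0,0,0],40],[[0,0,-0.7],[0,0,-0.6],40],[[0,0,0],[0,0,-1],40],[[0,0,0],[0,0,-1],40],[[0,0,0],[0,0,-1],40],[[0,0,0],[0,0,-1],40],[[0,0,0],[0,0,-1],40],[[0,0,0],[0,0,-1],40],[[0,0,0],[0,0,-1],40],[[0,0,0],[0,0,0],40]])

```text
time: 31.08
position: [0.4447, 0.0081, 0.1202]
eef_rot: [3.141, -0.0, 1.325]
ft_force: [0.5, 0.4, -0.6]
finger_gap: 0.597
grasp_force: 62.7
```

Run:
```python
from h import *
plan(.541,.299,.12,76)
```

```text
t 31.07 pos [0.4447 0.0081 0.1202] rpy [180.   -0.   75.9] gap 0.597 F 62.7 turn -0.01 shift [1.018e+01 7.700e-01 1.000e-02]
```

Call:
step_arm(series=[[[0.5,0.04,0],[0,0,0],40],[[0.9,0.07,0],[0,0,0],40],[[0.9,0.07,0],[0,0,0],40],[[0.9,0.07,0],[0,0,0],40],[[0.9,0.07,0],[0,0,0],40],[[0.9,0.07,0],[0,0,0],40],[[0.9,0.07,0],[0,0,0],40],[[0.9,0.07,0],[0,0,0],40],[[0.9,0.07,0],[0,0,0],40],[[0.9,0.07,0],[0,0,0],40],[[0.9,0.05,0],[0,0,0],40],[[0.68,0.05,0],[0,0,0],40],[[0,0,0],[0,0,0],40],[[0,0,0],[0,0,0],40]])

```text
time: 32.83
position: [0.5404, 0.2988, 0.1195]
eef_rot: [-3.141, 0.0, 1.326]
ft_force: [0.7, -0.5, -1.1]
finger_gap: 0.606
grasp_force: 62.7
```

Run:
```python
from h import *
plan(.541,.299,.032,76)
im=bot.get_image("wrist");cv2.imwrite("pics/w6.png",im["pixels"])
```

```text
t 32.83 pos [0.5404 0.2988 0.1195] rpy [-180.    0.   76.] gap 0.606 F 62.7 turn -0.0 shift [0.01 0.02 2.92]
```

View pics/w6.png

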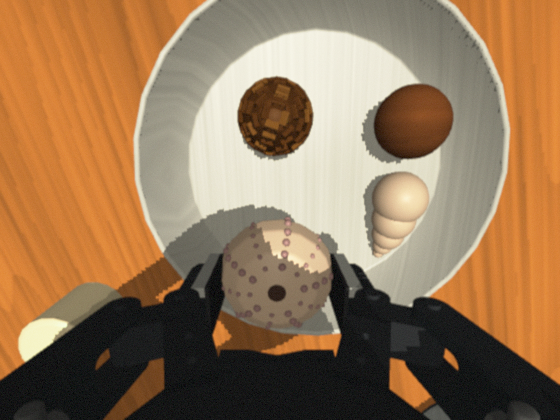

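The urchin is held at (277,275), the cone stands at (275,117), and the turret shell's tip (378,250) is clear to the right. I'll lower it.

Call:
step_arm(series=[[[0.15,0,0.6],[0,0,0],40],[[0,0,0.7],[0,0,0],40],[[0,0,0.7],[0,0,0],40],[[0,0,0.5],[0,0,0],40],[[0,0,0.3],[0,0,0],40],[[0,0,0.15],[0,0,0],40],[[0,0,0.05],[0,0,0],40],[[0,0,0],[0,0,0],40],[[0,0,0],[0,0,0],40]])

```text
time: 34.0
position: [0.5421, 0.3033, 0.03]
eef_rot: [3.141, -0.0, 1.327]
ft_force: [0.5, -0.2, -1.2]
finger_gap: 0.601
grasp_force: 62.7
```

Call:
step_arm(series=[[[0,0,0.07],[0,0,0],40],[[0,0,0],[0,0,0],40],[[0,0,0],[0,0,0],40],[[0,0,0],[0,0,0],66],[[0,0,0],[0,0,0],66],[[0,0,0],[0,0,0],66],[[0,0,-0.4],[0,0,0],66],[[0,0,-0.8],[0,0,0],66],[[0,0,-1],[0,0,0],66],[[0,0,-0.9],[0,0,0],75],[[0,0,0],[0,0,0],75]])

```text
time: 35.38
position: [0.5429, 0.3036, 0.1232]
eef_rot: [3.137, -0.003, 1.327]
ft_force: [0.4, -0.4, -0.9]
finger_gap: 0.875
grasp_force: 0.0
```

Run:
```python
from h import *
plan(.3560,.2500,.10,76)
```

```text
t 35.38 pos [0.5429 0.3036 0.1232] rpy [179.8  -0.2  76. ] gap 0.875 F 0.0 turn 0.0 shift [-3.24 -5.61  0.77]
```

Call:
step_arm(series=[[[0,0,0],[0,0,1],75],[[0,0,0],[0,0,1],75],[[0,0,0],[0,0,1],75],[[0,0,0],[0,0,1],75],[[0,0,0],[0,0,1],75],[[0,0,0],[0,0,1],75],[[0,0,0],[0,0,1],75],[[0,0,0],[0,0,0.6],75],[[-0.9,0.26,0],[0,0,0],75],[[-0.9,0.26,0],[0,0,0],75],[[-0.9,0.26,0],[0,0,0],75],[[-0.9,0.26,0],[0,0,0],75],[[-0.9,0.26,0],[0,0,0],75],[[-0.9,0.26,0.1],[0,0,0],75],[[-0.83,0.23,0.1],[0,0,0],75],[[0,0,0],[0,0,0],75],[[0,0,0],[0,0,0],75]])

```text
time: 37.5
position: [0.3557, 0.2496, 0.1145]
eef_rot: [-3.141, -0.001, 0.0]
ft_force: [0.3, 0.6, 0.6]
finger_gap: 0.88
grasp_force: 0.0
```

Run:
```python
from h import *
plan(.3560,.2500,.032,0)
im=bot.get_image("wrist");s=bot.sense()
cv2.imwrite("pics/w7.png",im["pixels"])
# predicted pixel of the candle top centre
K=np.array(im["camera_matrix"]);T=np.linalg.inv(np.array(im["hand_eye"]))
from scipy.spatial.transform import Rotation as Ro
X=Ro.from_euler("xyz",s["eef_rot"]).inv().apply(np.array([.356,.25,.058])-s["position"])
p=K@(T@np.r_[X,1])[:3];print(p[:2]/p[2])
t=bot.get_image("top");cv2.imwrite("pics/t3.png",cv2.resize(t["pixels"][70:270,100:480],(760,400)))
```

```text
t 37.5 pos [0.3557 0.2496 0.1145] rpy [-180.   -0.    0.] gap 0.88 F 0.0 turn 0.0 shift [ 0.01 -0.01  2.75]
[277.06321467 238.9059132 ]
```

View pics/w7.png

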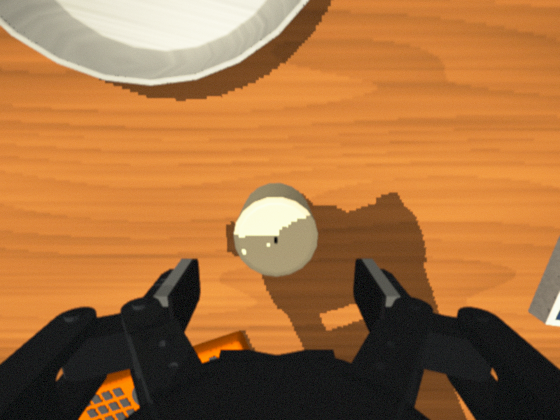

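View pics/t3.png

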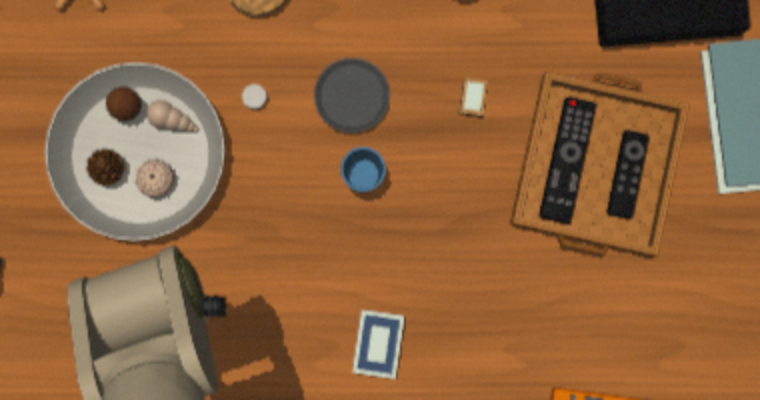

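The candle top is at (277,238), as predicted. The cone (106,168) and urchin (155,178) are both in the bowl's free half. I'll grasp the candle.

Call:
step_arm(series=[[[0.01,-0.01,0.8],[0,0,0],75],[[0,0,0.8],[0,0,0],75],[[0,0,0.7],[0,0,0],75],[[0,0,0.4],[0,0,0],75],[[0,0,0],[0,0,0],75],[[0,0,0],[0,0,0],75],[[0,0,0],[0,0,0],40],[[0,0,0],[0,0,0],40],[[0,0,0],[0,0,0],40],[[0,0,0],[0,0,0],40],[[0,0,0],[0,0,0],40]])

```text
time: 38.98
position: [0.3558, 0.2499, 0.0345]
eef_rot: [-3.141, -0.001, 0.0]
ft_force: [-2.7, -0.2, 8.8]
finger_gap: 0.638
grasp_force: 62.9
```

Run:
```python
from h import *
plan(.6641,.021,.13,0)
```

```text
t 38.98 pos [0.3558 0.2499 0.0345] rpy [-1.8e+02 -1.0e-01  0.0e+00] gap 0.638 F 62.9 turn 0.0 shift [10.28  7.63 -3.18]
```

Call:
step_arm(series=[[[0,0,-0.5],[0,0,0],40],[[0,0,-0.9],[0,0,0],40],[[0,0,-1],[0,0,0],40],[[0,0,-0.8],[0,0,0],40],[[0.5,0.35,0],[0,0,0],40],[[0.89,0.66,0],[0,0,0],40],[[0.89,0.66,0],[0,0,0],40],[[0.89,0.66,0],[0,0,0],40],[[0.89,0.66,0],[0,0,0],40],[[0.89,0.66,0],[0,0,0],40],[[0.89,0.66,0],[0,0,0],40],[[0.89,0.66,0],[0,0,0],40],[[0.89,0.66,0],[0,0,0],40],[[0.89,0.66,0],[0,0,0],40],[[0.89,0.66,0],[0,0,0],40],[[0.89,0.66,0],[0,0,0],40],[[0,0,0],[0,0,0],40],[[0,0,0],[0,0,0],40]])

```text
time: 41.22
position: [0.6636, 0.0213, 0.1282]
eef_rot: [-3.141, 0.002, 0.0]
ft_force: [0.2, 0.5, -0.5]
finger_gap: 0.643
grasp_force: 63.4
```

Run:
```python
from h import *
plan(.6641,.021,.0425,0)
```

```text
t 41.23 pos [0.6636 0.0213 0.1282] rpy [-1.8e+02  1.0e-01  0.0e+00] gap 0.643 F 63.4 turn 0.0 shift [0.02 0.01 2.86]
```

Call:
step_arm(series=[[[0.02,0,0.6],[0,0,0],40],[[0,0,0.8],[0,0,0],40],[[0,0,0.7],[0,0,0],40],[[0,0,0.45],[0,0,0],40],[[0,0,0.2],[0,0,0],40],[[0,0,0.1],[0,0,0],40],[[0,0,0],[0,0,0],40],[[0,0,0],[0,0,0],40]])

```text
time: 42.22
position: [0.665, 0.0216, 0.0446]
eef_rot: [3.141, -0.001, 0.0]
ft_force: [-0.2, -0.2, -1.0]
finger_gap: 0.643
grasp_force: 63.4
```

Call:
step_arm(series=[[[0,0,0.1],[0,0,0],40],[[0,0,0.07],[0,0,0],40],[[0,0,0],[0,0,0],40],[[0,0,0],[0,0,0],40]])

```text
time: 42.72
position: [0.6648, 0.0216, 0.0396]
eef_rot: [3.141, -0.0, 0.0]
ft_force: [-3.9, 0.9, 6.0]
finger_gap: 0.639
grasp_force: 64.0
```

Contact with the plate floor. I'll release, rise and back away for the final look.

Call:
step_arm(series=[[[0,0,0],[0,0,0],75],[[0,0,0],[0,0,0],75],[[0,0,0],[0,0,0],75],[[0,0,-0.4],[0,0,0],75],[[0,0,-0.8],[0,0,0],75],[[0,0,-1],[0,0,0],75],[[0,0,-1],[0,0,0],75],[[0,0,-1],[0,0,0],75],[[-0.9,0,-0.5],[0,0,0],75],[[-0.9,0,0],[0,0,0],75],[[-0.9,0,0],[0,0,0],75],[[-0.9,0,0],[0,0,0],75],[[-0.9,0,0],[0,0,0],75],[[-0.9,0,0],[0,0,0],75],[[-0.9,0,0],[0,0,0],75],[[-0.9,0,0],[0,0,0],75],[[0,0,0],[0,0,0],75],[[0,0,0],[0,0,0],75],[[0,0,0],[0,0,0],75]])

```text
time: 45.1
position: [0.4494, 0.0214, 0.18]
eef_rot: [3.142, -0.0, 0.0]
ft_force: [0.1, 0.1, 1.1]
finger_gap: 0.881
grasp_force: 0.0
```

Run:
```python
from h import *
t=bot.get_image("top");a=cv2.resize(t["pixels"][70:230,100:480],(760,320))
s=bot.get_image("scene")["pixels"][150:390,60:440];cv2.imwrite("pics/fin.png",np.vstack([a[:,:],cv2.resize(s,(760,280))]))
hsv=cv2.cvtColor(t["pixels"],cv2.COLOR_BGR2HSV)
m=((hsv[...,1]<95)&(hsv[...,2]>100)).astype(np.uint8);q=np.zeros_like(m);q[85:150,245:310]=m[85:150,245:310]
k=max(cv2.findContours(q,0,1)[0],key=cv2.contourArea);c,r=cv2.minEnclosingCircle(k)
print("candle",ray(t,*c,.063),"plate .6641 .021")
m=((hsv[...,0]>95)&(hsv[...,0]<125)&(hsv[...,1]>80)).astype(np.uint8);q=np.zeros_like(m);q[135:175,262:302]=m[135:175,262:302]
k=max(cv2.findContours(q,0,1)[0],key=cv2.contourArea);c,r=cv2.minEnclosingCircle(k);print("cup",ray(t,*c,.05))
```

```text
candle [0.66443912 0.02216373 0.063     ] plate .6641 .021
cup [0.55224009 0.00356699 0.05      ]
```

View pics/fin.png

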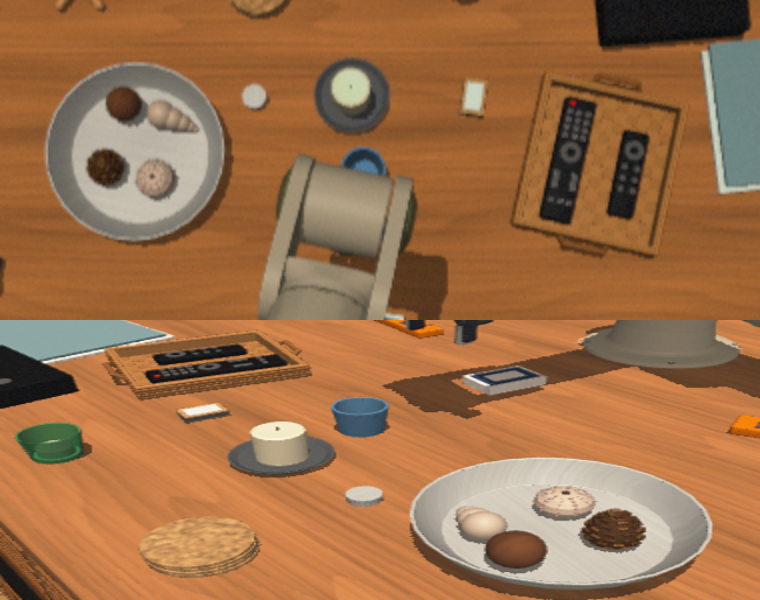

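The final views show everything in place. Both remotes are flat in the tray, the candle is upright about 1 mm from the plate's centre, and the urchin and cone are in the bowl. The cup hasn't moved and the gripper is clear.

```bash
python3 -c "
from cell import bot
print(bot.hand_in())"
```

```text
the job is handed in; nothing more can be done
None
```

I handed the job in at about 45 s of the 136 s limit, with no verdict shown: in the last pictures both remotes lie flat in the tray, the candle stands about 1 mm from the plate's centre, the urchin and pine cone are in the bowl, and the cup is where it was.

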